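Close the drilling template over the board

TASK

One of the two bays of the drilling jig has a wooden board lying in it. Push the sprung, hinged template plate of that bay down until it lies level and its catch snaps over it, so that it stays down when you let go. The other bay has a tape measure in it: leave that template up, and do not shift the board, the tape measure or the things around the jig.

Things in the scene. Friction and masses are not known exactly. Their poses are not given: they have to be found in the camera images.
- jig: Double drilling jig: plywood base 240 (x) x 440 (y) x 30 mm. Origin: centre of its underside, on the bench. Left bay (seen from the robot) at y = +120 mm, right bay at y = -120. Per bay: hinge rail at x = -113 to -93, top 56 above the bench; bed, 30 up; at x = 102 to 118 a catch block 36 wide, top 76; its sprung catch has a sloping tooth from x = 77 mm, top about 97 above the bench.
- left_template (a joint): Angle (rad) of the left bay's template, an aluminium plate 110 wide, 10 mm thick: 0 level, +0.6 sprung fully up (start), -0.03 lower stop. Its hinge line (along jig y, at x = -90 mm, 57.5 above the bench) lies in mid thickness; the plate spans 8 to 165 mm from it, free end towards jig +x. Pushed to 0 or just below, the catch snaps over its end and holds it at about 0; else it springs up.
- right_template (a joint): The same for the right bay's template, an equal plate. Both: pushed down 115 mm from the hinge, the spring takes about 5 N when up and 7 N near level, and passing the catch (from about 0.2 down to 0.02 rad) up to about 12 N. At 0 the underside clears a board in the bay by 4.5 mm.
- left_press (a point): Good place to push: point on the top face of the left template, on its centre line, 115 mm from the hinge line (moves with the plate; x axis along the plate away from the hinge, z its outward normal). At angle 0 it is 62.5 mm above the bench, at x = +25, y = +120 mm of the jig.
- right_press (a point): The same point on the right template; at angle 0 at x = +25 mm, y = -120 mm of the jig.
- left_bay (a point): Centre of the left bay's bed: x = 0, y = +120 mm, 30 mm above the bench, in the jig's frame.
- right_bay (a point): Centre of the right bay's bed: x = 0, y = -120 mm, 30 mm above the bench, in the jig's frame.
- board: Loose wooden board 85 (x) x 180 (y) x 18 mm, lying flat on the bed of one bay under the raised template and sticking out about 35 mm beyond it on both sides. Origin at the centre of its underside.
- tape: Loose tape measure, a grey case about 66 x 74 x 38 mm, lying flat on the bed of the other bay under its raised template. Origin at the centre of its underside.
- hammer: Bystander: hammer 280 mm long lying on the bench well to the robot's left of the jig. Origin under it, on the bench.
- glue: Bystander: closed bottle, 64 mm across and 170 mm tall, standing on the bench to the robot's right of the jig. Origin at the centre of its underside.
- offcut: Bystander: wood offcut 60 x 150 x 35 mm lying on the bench beyond the jig. Origin at the centre of its underside.
Mind the look-alikes: they are no part of the job. Of the things shaped like the board, the wooden one is meant.

How it is judged:
By the outcome, as a careful person would: the job done as asked, in the order asked, and still so for the second after the job is handed in, with the robot touching nothing.
It also fails if it takes over 34 s, if anything falls off the work surface, if the arm or the gripper's body presses on something with over 40 N, if the wrist force passes 120 N, or if a joint passes its speed limit or range.

ROBOT

A 6-joint arm with a two-finger parallel gripper is mounted at the origin on the work surface. World frame = base frame: x ahead of the robot, y to its left, z up, the work surface at z = 0. Lengths are in m, angles in rad, forces in N, time in s.
With the tool pointing down it reaches from about 0.225 to 0.875 m from the base axis. Payload 3.4 kg.
Tool frame: the origin (TCP) lies between the finger pads; the fingertips stand 11 mm ahead of it and the grasp point (between the pads) lies 8 mm behind it; z points along the fingers, y is the line along which they close (so a half turn about z gives the same grasp; the last joint's range is limited). The gripper opens to 85 mm and grips with 20 to 120 N. Pads are 22 mm wide; open, the fingers measure 114 mm over their backs; the gripper's body (76 mm by 85 mm) begins 54 mm behind the grasp point. The pads swing forward as they close: fully open they stand 13 mm farther back than shut.
Start: joints at [1.005, 0.276, 1.505, -0, 1.361, -0.121], TCP at [0.247, 0.519, 0.204] pointing down, gripper open.
Joint ranges: [-2.89, 2.89], [-0.75, 2.08], [0.22, 2.7], [-1.18, 4.32], [0.11, 2.71], [-2.7, 2.7]. Speed limits (rad/s): [2.57, 2.57, 3.14, 3.14, 3.14, 3.14].

INTERFACE

Orientations are given as a unit quaternion [w, x, y, z].
In Python, from rig import manip, imaging gives the robot as it stands. The module is installed in compiled form; this text tells all that it offers.
- The arm moves only by the tool jog_arm, never from a script. Its argument "deltas" is one flat list of numbers, 7 for each row, row after row: the turn, a rotation vector about the world's x, y, z in degrees, then the shift along the world's x, y, z in mm, then the opening, from 0 (shut) to 1 (fully open). In form: [ax, ay, az, tx, ty, tz, gripper, ax, ay, az, tx, ty, tz, gripper, ...]. A call has 1 to 20 rows; each row is the pose to reach, as a shift and turn from the pose commanded when the call began; what a row does not reach only later rows make up. A row lasts 1/10 s, in which the tool goes at most 50 mm and 8.59 degrees, less where a joint would pass 70% of its speed; a pose out of reach is approached as far as the arm can. A call with a gripper value outside its range is refused whole. The fingers move at their own pace and stop on an object; "grip_force" is the grip in N (left out, the last holds). Time passes only in rows, so rows that repeat a pose let the fingers close. It gives the time, the measured TCP pose, the force, the opening and the grip force at its end, in the units of the state.
- manip.get_state(): the state, without advancing time (a new reading comes with each control period).
- imaging.get_image(name): name is "scene" or "top"; returns the picture (400x640x3 uint8, blue, green, red); there is no depth.
- imaging.calibration(name): a dict with "mtx" (3x3 intrinsics, pixels), "dist" ([k1, k2, p1, p2, k3] as OpenCV has them; the pictures are not rectified), "cam_to_world" (4x4, takes a point from camera to world coordinates). Camera axes: x right, y down, z forward; pixel columns grow to the right and rows downward; lengths in m; the calibration is good to about 2 mm. A picture is of the moment at which its call begins. calibration takes no time and is no camera call.
- manip.sign_off(): hands the job in; it is judged then, once.
The state is a dict: "clock": time; "qpos": joint angles; "qd": joint speeds; "effort": joint torques, N m; "position": TCP position; "ee_rot": TCP orientation; "contact_force": force on the tool from outside, world axes, zero at the start; "moment": the same for the moment, N m; "width": finger opening in m; "gripper_force": force on a finger pad.
Only numpy, scipy, OpenCV 4.12 (cv2) and the standard library are available. Lean on these libraries where they do the work, as an engineer would, in place of code of your own. Each camera call takes 0.05 s, during which the arm holds its last target. There are 200 camera calls.

## Working session

There is one attempt and no reset: what is moved stays moved. The work goes in short steps, Python scripts to look and compute and a tool call to move; the robot and the scene stay as the last step left them, time stands still between calls to the robot, and variables do not carry over. Pictures are saved under pics/ and viewed, at most 10 in all, crops included, and the job is handed in when it is done.

Besides the shell and the picture viewer there is one more tool, called after ">>>" by a JSON object that holds its "op" and its "data". jog_arm: Moves the arm, as the interface text tells. Its arguments: {"type":"object","properties":{"deltas":{"type":"array"},"grip_force":{"type":"number"}},"required":["deltas"]}

```bash
mkdir -p pics; python3 - <<'E'
from rig import manip, imaging
import cv2, numpy as np
for n in ("scene","top"):
    im=imaging.get_image(n); cv2.imwrite(f"pics/{n}0.png",im)
    c=imaging.calibration(n); print(n,np.round(c["mtx"],1).tolist(),np.round(c["dist"],3),np.round(c["cam_to_world"],3).tolist())
s=manip.get_state(); print(s["clock"],s["position"],s["ee_rot"],s["contact_force"])
E
```

```text
scene [[361.0, 0.0, 318.2], [0.0, 361.0, 201.6], [0.0, 0.0, 1.0]] [-0.052  0.     0.     0.     0.   ] [[0.258, 0.532, -0.806, 1.407], [0.966, -0.126, 0.226, -0.25], [0.018, -0.837, -0.546, 0.645], [0.0, 0.0, 0.0, 1.0]]
top [[504.6, 0.0, 322.3], [0.0, 504.6, 195.8], [0.0, 0.0, 1.0]] [-0.085  0.     0.     0.     0.   ] [[0.013, -0.997, 0.078, 0.418], [-1.0, -0.012, 0.006, -0.008], [-0.005, -0.078, -0.997, 1.46], [0.0, 0.0, 0.0, 1.0]]
0.1 [0.24712501 0.51861872 0.20332397] [-2.79627476e-04  2.20575460e-01  9.75369572e-01 -7.66094780e-04] [-0.94183387 -0.68047466  0.34845828]
```

View pics/scene0.png

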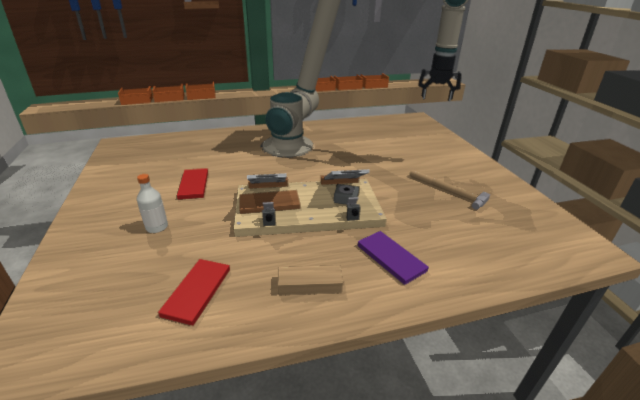

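View pics/top0.png

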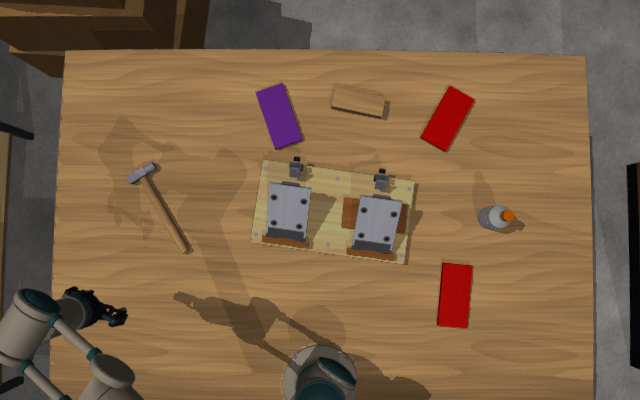

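The top view shows the jig at about (333,212). The wooden board is under the right template, sticking out at (350,215) and (402,218). The left bay at (288,210) holds the tape, which the scene view shows at (347,195). The purple (279,116) and two red (447,118; 455,295) boards are look-alikes on the bench. Next I'll confirm this in a crop and measure the jig.

```bash
cat > h.py <<'E'
import cv2, numpy as np
from rig import imaging
def ray(n,px,z):
    c=imaging.calibration(n); u=cv2.undistortPoints(np.float64(px).reshape(-1,1,2),c["mtx"],c["dist"])[:,0]
    T=c["cam_to_world"]; d=np.c_[u,np.ones(len(u))]@T[:3,:3].T; o=T[:3,3]
    return o+d*((z-o[2])/d[:,2])[:,None]
def proj(n,P):
    c=imaging.calibration(n); W=np.linalg.inv(c["cam_to_world"])
    return cv2.projectPoints(np.float64(P).reshape(-1,1,3),cv2.Rodrigues(W[:3,:3])[0],W[:3,3],c["mtx"],c["dist"])[0][:,0]
E
python3 - <<'E'
from h import *
im=cv2.imread("pics/top0.png"); hsv=cv2.cvtColor(im,cv2.COLOR_BGR2HSV)
print(hsv[235,330],hsv[170,330],hsv[160,340],hsv[280,330],hsv[250,430])
m=cv2.inRange(hsv,(20,40,140),(35,140,255)); m[:140]=0;m[285:]=0;m[:,:235]=0;m[:,430:]=0
m=cv2.morphologyEx(m,cv2.MORPH_OPEN,np.ones((3,3)))
n,l,st,ce=cv2.connectedComponentsWithStats(m); 
pts=cv2.findNonZero(np.uint8(m>0)); r=cv2.minAreaRect(pts); b=cv2.boxPoints(r); print(r,b.round(1).tolist())
w=ray("top",b,0.03); print(w.round(4).tolist(), np.linalg.norm(w-np.roll(w,1,0),axis=1), w.mean(0))
v=im.copy(); cv2.polylines(v,[np.int32(b)],True,(0,0,255),1); 
a=cv2.resize(v[145:275,235:430],None,fx=3,fy=3,interpolation=cv2.INTER_CUBIC)
s=cv2.imread("pics/scene0.png")[160:240,220:395]; s=cv2.resize(s,(585,267),interpolation=cv2.INTER_CUBIC)
mm=cv2.resize(cv2.cvtColor(m[145:275,235:430],cv2.COLOR_GRAY2BGR),(195,130))
o=np.zeros((600,800,3),np.uint8); k=np.vstack([cv2.resize(a,(500,333)),cv2.resize(s,(585,267))[:, :500]]) if 0 else None
a=cv2.resize(a,(500,333)); o[:333,:500]=a; o[333:,:585]=s; o[:130,505:700]=mm; cv2.imwrite("pics/crop1.png",o)
E
```

```text
[ 22  98 169] [ 22 102 168] [ 16 125 161] [ 16 126 160] [ 16 127 143]
((332.3800048828125, 211.33999633789062), (154.43212890625, 83.72145080566406), 8.130102157592773) [[250.0, 241.89999389648438], [261.8999938964844, 159.0], [414.70001220703125, 180.8000030517578], [402.8999938964844, 263.70001220703125]]
[[0.3962, 0.2045, 0.03], [0.6333, 0.176, 0.03], [0.5756, -0.2618, 0.03], [0.3402, -0.2283, 0.03]] [0.4364257  0.23874183 0.44166105 0.23784312] [ 0.48632537 -0.02739197  0.03      ]
```

View pics/crop1.png

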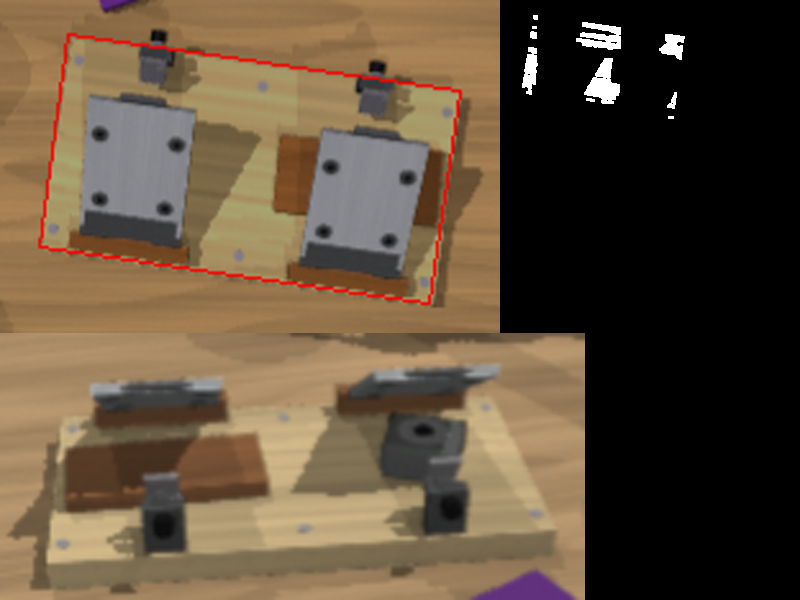

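The crop confirms it: the brown wooden board is in the right bay (scene (270,200)) and the grey tape is in the left bay. The jig box measures 440 x 238 mm, which matches the given size, with yaw about -7.5° and centre (0.486, -0.027). I'll check this against the plate corners at 0.6 rad.

```bash
python3 - <<'E'
from h import *
a=np.radians(-7.5); R=np.array([[np.cos(a),-np.sin(a),0],[np.sin(a),np.cos(a),0],[0,0,1]]); t=np.array([.4863,-.0274,0])
J=lambda x,y,z: R@[x,y,z]+t
def pl(d,y,th,n=.005): return J(-.09+d*np.cos(th)-n*np.sin(th),y,.0575+d*np.sin(th)+n*np.cos(th))
for th in (.6,.4,.2,.1,0,-.02): print(th,pl(.115,-.12,th).round(4))
v=cv2.imread("pics/top0.png"); s=cv2.imread("pics/scene0.png")
for y0 in (.12,-.12):
  P=[pl(d,y0+e,.6) for d,e in((.165,.055),(.165,-.055),(.008,-.055),(.008,.055))]
  cv2.polylines(v,[np.int32(proj("top",P).round())],True,(0,255,0),1); cv2.polylines(s,[np.int32(proj("scene",P).round())],True,(0,255,0),1)
o=np.vstack([cv2.resize(v[145:275,235:430],(585,333),interpolation=2),cv2.resize(s[160:240,220:395],(585,267),interpolation=2)]); cv2.imwrite("pics/chk.png",o)
E
```

```text
0.6 [ 0.4727 -0.1466  0.1266]
0.4 [ 0.4845 -0.1482  0.1069]
0.2 [ 0.4922 -0.1492  0.0852]
0.1 [ 0.4944 -0.1495  0.074 ]
0 [ 0.4954 -0.1496  0.0625]
-0.02 [ 0.4955 -0.1496  0.0602]
```

View pics/chk.png

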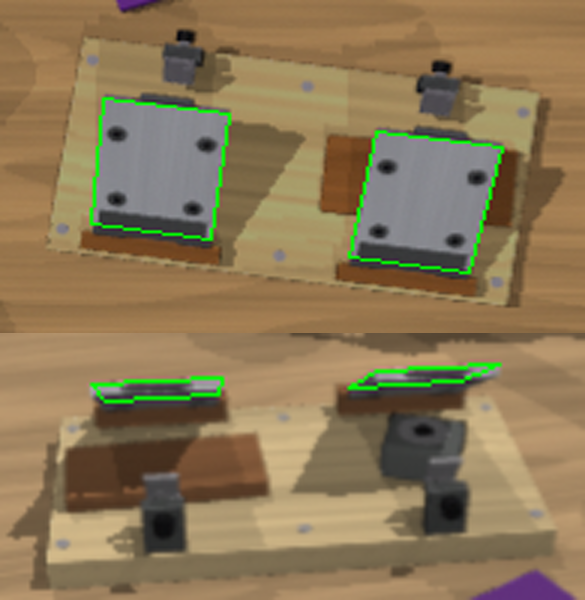

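The projected plate outlines fall on both plates in both views. I'll move above the right press point, rising first, shutting the fingers and turning 18° to line up with the jig.

>>> {"op": "jog_arm", "data": {"deltas": [0,0,0,0,0,30,0,0,0,4,10,-30,50,0,0,0,8,24,-70,50,0,0,0,12,38,-112,50,0,0,0,16,53,-156,50,0,0,0,18,68,-200,50,0,0,0,18,83,-245,50,0,0,0,18,98,-290,50,0,0,0,18,114,-335,50,0,0,0,18,129,-380,50,0,0,0,18,144,-425,50,0,0,0,18,159,-470,50,0,0,0,18,175,-515,50,0,0,0,18,190,-560,50,0,0,0,18,205,-605,50,0,0,0,18,217,-640,50,0,0,0,18,226,-666,40,0,0,0,18,226,-666,20,0,0,0,18,226,-666,0,0,0,0,18,226,-666,0,0]}}

```text
clock: 2.1
position: [0.4712, -0.1463, 0.2011]
ee_rot: [-0.003, 0.066, 0.998, 0.001]
contact_force: [-0.3, -0.7, -0.3]
width: 0.0
gripper_force: 0.0
```

>>> {"op": "jog_arm", "data": {"deltas": [0,0,0,1,0,-20,0,0,0,0,2,0,-40,0,0,0,0,2,0,-52,0,0,0,0,2,0,-58,0,0,0,0,2,0,-64,0,0,0,0,5,-1,-69,0,0,0,0,8,-1,-74,0,0,0,0,11,-2,-79,0,0,0,0,13,-2,-84,0,0,0,0,15,-2,-89,0,0,0,0,17,-2,-94,0,0,0,0,17,-2,-94,0]}}

```text
clock: 3.3
position: [0.4911, -0.1492, 0.1101]
ee_rot: [0.0, 0.065, 0.998, -0.0]
contact_force: [-0.3, -0.1, 4.1]
width: -0.0002
gripper_force: 1.8
```

Contact is at about 4 to 5 N, as expected for the spring. I'll carry on down through the catch.

>>> {"op": "jog_arm", "data": {"deltas": [0,0,0,1,0,-5,0,0,0,0,2,0,-10,0,0,0,0,3,0,-15,0,0,0,0,3,0,-20,0,0,0,0,4,0,-25,0,0,0,0,4,0,-29,0,0,0,0,4,0,-33,0,0,0,0,4,0,-36,0,0,0,0,4,0,-38,0,0,0,0,4,0,-38,0,0,0,0,4,0,-38,0]}}

```text
clock: 4.4
position: [0.4963, -0.1496, 0.0733]
ee_rot: [0.002, 0.065, 0.998, -0.001]
contact_force: [1.4, -0.4, 5.2]
width: 0.0
gripper_force: 2.4
```

>>> {"op": "jog_arm", "data": {"deltas": [0,0,0,0,0,-1,0,0,0,0,0,0,-2,0,0,0,0,0,0,-3,0,0,0,0,0,0,-3,0,0,0,0,0,0,-3,0]}}

```text
clock: 4.9
position: [0.4967, -0.1496, 0.0705]
ee_rot: [0.003, 0.065, 0.998, -0.001]
contact_force: [2.3, -1.1, 6.0]
width: 0.0003
gripper_force: 2.5
```

The tip is at 59.5 mm, about -0.026 rad and just above the lower stop, so the catch should have snapped. I'll retract straight up.

>>> {"op": "jog_arm", "data": {"deltas": [0,0,0,0,0,3,0,0,0,0,0,0,6,0,0,0,0,0,0,10,0,0,0,0,0,0,16,0,0,0,0,0,0,25,0,0,0,0,-5,0,45,0,0,0,0,-10,0,75,0,0,0,0,-10,0,110,0,0,0,0,-30,20,150,0,0,0,0,-60,40,170,0,0,0,0,-100,60,170,0,0,0,0,-140,80,170,0,0,0,0,-170,90,170,0,0,0,0,-170,90,170,0]}}

```text
clock: 6.3
position: [0.3211, -0.0568, 0.2394]
ee_rot: [0.0, 0.065, 0.998, 0.001]
contact_force: [0.1, -0.4, 0.9]
width: -0.0
gripper_force: 0.0
```

```bash
python3 - <<'E'
from h import *
from rig import manip
v=imaging.get_image("top"); s=imaging.get_image("scene")
o=np.vstack([cv2.resize(v[145:275,235:430],(585,333),interpolation=2),cv2.resize(s[160:240,220:395],(585,267),interpolation=2)]); cv2.imwrite("pics/end.png",o)
d=cv2.absdiff(s,cv2.imread("pics/scene0.png")).max(2)>40; d[:160]=0
print(cv2.boundingRect(cv2.findNonZero(np.uint8(d)))); st=manip.get_state(); print(st["clock"],st["position"],st["contact_force"])
E
```

```text
(162, 160, 241, 30)
6.4 [ 0.32516247 -0.05873477  0.23980717] [-0.03459096 -0.18241547 -0.03734915]
```

View pics/end.png

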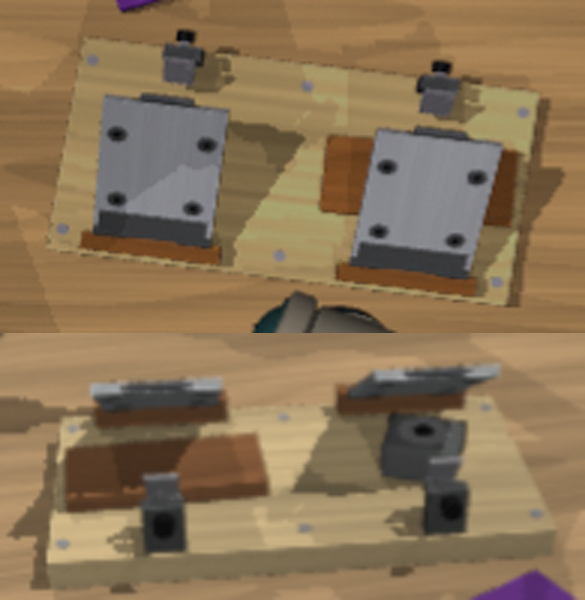

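The picture shows the right template back up at the same place; the board, tape and everything else have not moved. So it did not latch, or at least not by that depth. I'll press again and look while holding it down.

>>> {"op": "jog_arm", "data": {"deltas": [0,0,0,40,-20,0,0,0,0,0,80,-44,0,0,0,0,0,120,-66,-10,0,0,0,0,147,-88,-40,0,0,0,0,147,-88,-75,0,0,0,0,148,-88,-95,0,0,0,0,150,-88,-106,0,0,0,0,155,-89,-114,0,0,0,0,159,-89,-122,0,0,0,0,163,-90,-130,0,0,0,0,166,-90,-138,0,0,0,0,168,-90,-146,0,0,0,0,168,-90,-146,0]}}

```text
clock: 7.7
position: [0.4938, -0.1495, 0.0935]
ee_rot: [0.001, 0.065, 0.998, -0.001]
contact_force: [1.7, -0.4, 4.5]
width: -0.0001
gripper_force: 2.1
```

>>> {"op": "jog_arm", "data": {"deltas": [0,0,0,1,0,-6,0,0,0,0,1,0,-9,0,0,0,0,1,0,-9,0]}}

```text
clock: 8.0
position: [0.4947, -0.1495, 0.0851]
ee_rot: [0.001, 0.065, 0.998, -0.001]
contact_force: [1.5, -1.8, 5.6]
width: -0.0006
gripper_force: 2.2
```

>>> {"op": "jog_arm", "data": {"deltas": [0,0,0,1,0,-6,0,0,0,0,1,0,-9,0,0,0,0,1,0,-9,0]}}

```text
clock: 8.3
position: [0.4958, -0.1495, 0.0761]
ee_rot: [0.002, 0.065, 0.998, -0.001]
contact_force: [0.3, -0.5, 6.0]
width: -0.0001
gripper_force: 2.4
```

>>> {"op": "jog_arm", "data": {"deltas": [0,0,0,0,0,-3,0,0,0,0,0,0,-5,0,0,0,0,0,0,-5,0]}}

```text
clock: 8.6
position: [0.4961, -0.1495, 0.0713]
ee_rot: [0.002, 0.065, 0.998, -0.001]
contact_force: [1.5, 0.2, 5.5]
width: -0.0
gripper_force: 2.5
```

```bash
python3 - <<'E'
from h import *
from rig import manip
s=imaging.get_image("scene")
cv2.imwrite("pics/press.png",cv2.resize(s[130:250,215:395],(800,533),interpolation=2))
st=manip.get_state(); print(st["clock"],st["position"],st["contact_force"])
E
```

```text
8.65 [ 0.4960416  -0.1495361   0.07140388] [ 1.68935681 -0.26783353  5.18889463]
```

View pics/press.png

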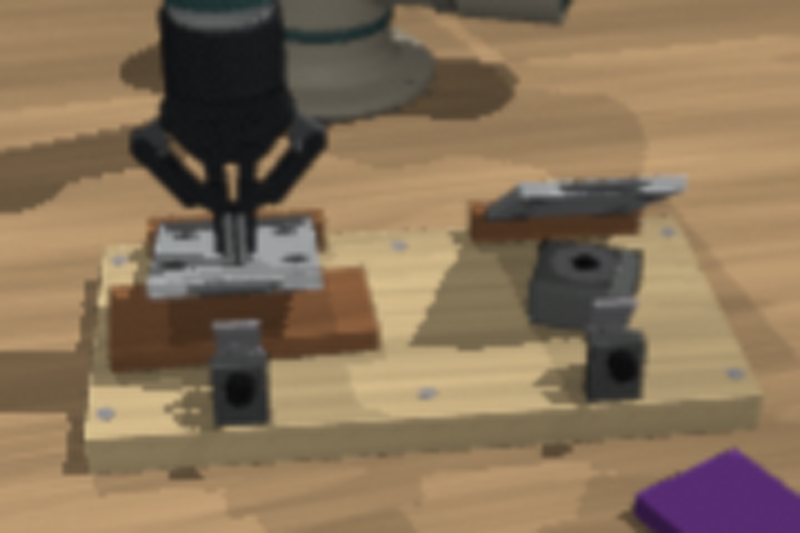

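The picture shows the plate still well above level: its front edge is at crop (235,295), scene (267.9,196.4), clear of the catch at (237,330). So the shut fingertips reach further than 11 mm. I'll work out the angle.

```bash
python3 - <<'E'
from h import *
a=np.radians(-7.5); R=np.array([[np.cos(a),-np.sin(a),0],[np.sin(a),np.cos(a),0],[0,0,1]]); t=np.array([.4863,-.0274,0])
def pl(d,y,th,n=.005): return R@[-.09+d*np.cos(th)-n*np.sin(th),y,.0575+d*np.sin(th)+n*np.cos(th)]+t
for th in (.6,.4,.3,.25,.2,.15,.1,0): print(th,proj("scene",[pl(.165,-.175,th),pl(.165,-.065,th),pl(.165,-.12,th,-.005)]).round(1).tolist(), pl(.115,-.12,th)[2].round(4))
E
```

```text
0.6 [[246.6, 174.8], [286.1, 173.0], [266.7, 177.4]] 0.1266
0.4 [[247.3, 186.7], [286.8, 184.6], [267.4, 189.2]] 0.1069
0.3 [[247.8, 192.5], [287.0, 190.4], [267.7, 194.9]] 0.0963
0.25 [[248.0, 195.3], [287.2, 193.2], [267.9, 197.6]] 0.0908
0.2 [[248.2, 198.1], [287.3, 196.0], [268.1, 200.3]] 0.0852
0.15 [[248.4, 200.8], [287.4, 198.7], [268.2, 203.0]] 0.0796
0.1 [[248.7, 203.5], [287.5, 201.3], [268.4, 205.5]] 0.074
0 [[249.2, 208.6], [287.7, 206.4], [268.7, 210.3]] 0.0625
```

```bash
python3 - <<'E'
from h import *
from rig import manip
p=manip.get_state(); print(p["position"],p["qpos"])
print("TCP,tip px",proj("scene",[[.496,-.1495,.0714],[.496,-.1495,.0604],[.496,-.1495,.0914],[.496,-.1495,.15]]).round(1).tolist())
tip=(237/4.444+215,263/4.4417+130); print(tip)
for z in (.06,.07,.08,.09,.1): print(z,ray("scene",[tip],z).round(4))
im=imaging.get_image("top"); s=imaging.get_image("scene")
o=np.zeros((600,800,3),np.uint8); o[:600,:390]=cv2.resize(im[150:275,330:411],(390,600),interpolation=2)
o[:,400:]=cv2.resize(s[150:225,238:288],(400,600),interpolation=2); cv2.imwrite("pics/near.png",o)
E
```

```text
[ 0.4960416  -0.1495361   0.07140388] [-4.27387435e-01  3.01859611e-01  1.82915488e+00  3.65575664e-04
  1.00658920e+00 -1.86762192e+00]
TCP,tip px [[268.2, 195.7], [268.4, 198.8], [267.8, 189.9], [266.6, 172.4]]
(268.3303330333033, 189.2115631402391)
0.06 [[ 0.4403 -0.1415  0.06  ]]
0.07 [[ 0.4569 -0.1434  0.07  ]]
0.08 [[ 0.4734 -0.1452  0.08  ]]
0.09 [[ 0.49   -0.1471  0.09  ]]
0.1 [[ 0.5065 -0.1489  0.1   ]]
```

View pics/near.png

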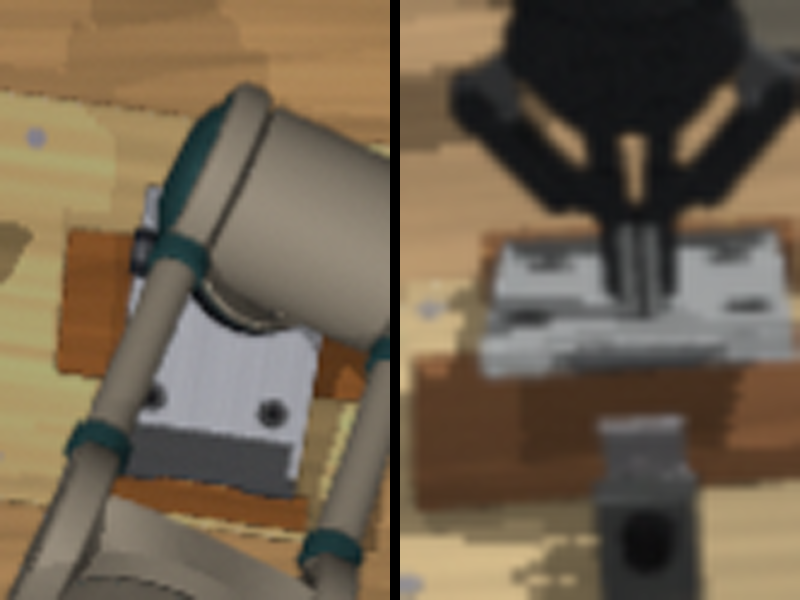

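The plate is clearly at about 0.26 rad, and the visible tips are at z≈0.093 while the TCP reads 0.071. So the tips stop short of where the reading puts them. The force is a moderate 5 N, so I'll keep pushing in small steps and go by force and a numeric plate-edge reading.

```bash
cat >> h.py <<'E'
def edge():
    s=imaging.get_image("scene"); h=cv2.cvtColor(s,cv2.COLOR_BGR2HSV)[:, 252:259]
    m=(h[...,1]<60)&(h[...,2]>110); return [int(170+np.flatnonzero(m[170:218,i]).max()) if m[170:218,i].any() else None for i in range(7)]
E
python3 -c "
from h import *
print(edge())
s=cv2.imread('pics/scene0.png');h=cv2.cvtColor(s,cv2.COLOR_BGR2HSV);print([h[r,255].tolist() for r in range(170,184,2)])"
```

```text
[196, 196, 196, 195, 195, 194, 193]
[[17, 102, 162], [16, 104, 167], [17, 71, 169], [90, 3, 150], [90, 5, 93], [105, 9, 59], [10, 16, 48]]
```

>>> {"op": "jog_arm", "data": {"deltas": [0,0,0,0,0,-2,0,0,0,0,0,0,-4,0,0,0,0,0,0,-6,0,0,0,0,0,0,-6,0]}}

```text
clock: 9.2
position: [0.4965, -0.1496, 0.0655]
ee_rot: [0.002, 0.065, 0.998, -0.001]
contact_force: [0.9, -0.8, 6.1]
width: 0.0001
gripper_force: 2.6
```

```bash
python3 -c "
from h import *
print(edge())"
```

```text
[198, 198, 198, 198, 198, 198, 196]
```

It's tracking: 6 mm of travel moved the edge about 2.5 px, so the plate is near 0.2 rad. I'll carry on into the catch.

>>> {"op": "jog_arm", "data": {"deltas": [0,0,0,0,0,-3,0,0,0,0,0,0,-6,0,0,0,0,0,0,-9,0,0,0,0,0,0,-9,0]}}

```text
clock: 9.65
position: [0.4968, -0.1498, 0.0565]
ee_rot: [0.003, 0.065, 0.998, -0.001]
contact_force: [2.5, -0.3, 6.4]
width: 0.0002
gripper_force: 2.8
```

```bash
python3 -c "
from h import *
print(edge())"
```

```text
[202, 202, 202, 202, 202, 200, 199]
```

>>> {"op": "jog_arm", "data": {"deltas": [0,0,0,0,0,-3,0,0,0,0,0,0,-6,0,0,0,0,0,0,-8,0,0,0,0,0,0,-8,0]}}

```text
clock: 10.1
position: [0.4974, -0.1499, 0.0487]
ee_rot: [0.003, 0.065, 0.998, -0.001]
contact_force: [2.4, -0.5, 5.7]
width: 0.0001
gripper_force: 2.9
```

```bash
python3 -c "
from h import *
print(edge())"
```

```text
[205, 205, 205, 205, 205, 205, 203]
```

>>> {"op": "jog_arm", "data": {"deltas": [0,0,0,0,0,-2,0,0,0,0,0,0,-4,0,0,0,0,0,0,-6,0,0,0,0,0,0,-6,0]}}

```text
clock: 10.55
position: [0.4981, -0.15, 0.0439]
ee_rot: [0.004, 0.065, 0.998, -0.001]
contact_force: [2.6, 0.2, 11.6]
width: -0.0003
gripper_force: 5.9
```

```bash
python3 -c "
from h import *
print(edge())"
```

```text
[206, 206, 206, 207, 207, 207, 204]
```

>>> {"op": "jog_arm", "data": {"deltas": [0,0,0,0,0,-2,0,0,0,0,0,0,-4,0,0,0,0,0,0,-4,0]}}

```text
clock: 10.9
position: [0.4986, -0.1501, 0.0397]
ee_rot: [0.005, 0.066, 0.998, -0.001]
contact_force: [4.0, 0.7, 9.0]
width: 0.0
gripper_force: 4.8
```

```bash
python3 -c "
from h import *
print(edge())
s=imaging.get_image('scene');cv2.imwrite('pics/p2.png',cv2.resize(s[150:240,220:310],(600,600),interpolation=2))"
```

```text
[209, 207, 208, 208, 208, 207, 206]
```

View pics/p2.png

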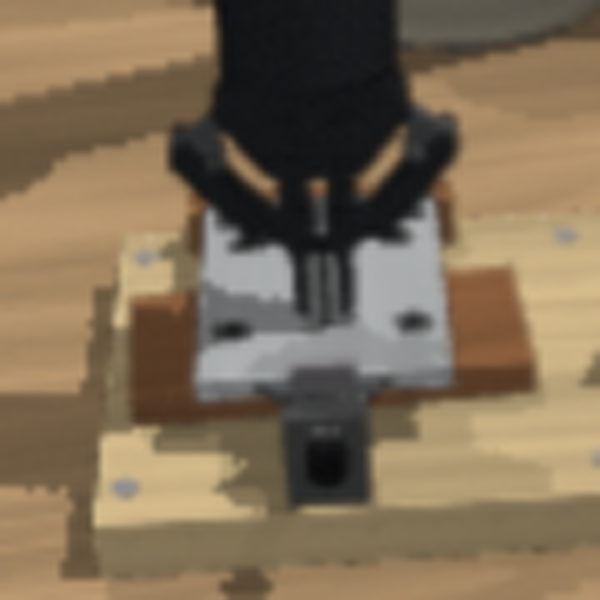

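The picture shows the plate almost level, its front edge at crop (325,385) meeting the catch at (325,390). The force peaked at 11.6 N and has dropped to 9 N, so the catch is being passed. I'll push the last few millimetres.

>>> {"op": "jog_arm", "data": {"deltas": [0,0,0,0,0,-1,0,0,0,0,0,0,-3,0,0,0,0,0,0,-3,0]}}

```text
clock: 11.3
position: [0.4981, -0.15, 0.0361]
ee_rot: [0.004, 0.065, 0.998, -0.001]
contact_force: [4.1, -0.7, 5.4]
width: -0.0
gripper_force: 3.0
```

>>> {"op": "jog_arm", "data": {"deltas": [0,0,0,0,0,-2,0,0,0,0,0,0,-2,0,0,0,0,0,0,-2,0]}}

```text
clock: 11.6
position: [0.4981, -0.15, 0.0341]
ee_rot: [0.004, 0.066, 0.998, -0.001]
contact_force: [3.5, -0.6, 7.4]
width: -0.0001
gripper_force: 3.6
```

```bash
python3 -c "
from h import *
print(edge())"
```

```text
[210, 210, 210, 211, 210, 209, 209]
```

The force dropped to 5 to 7 N and the edge is at the level position, so the catch has passed. I'll lift a little and check that the plate stays.

>>> {"op": "jog_arm", "data": {"deltas": [0,0,0,0,0,2,0,0,0,0,0,0,4,0,0,0,0,0,0,6,0,0,0,0,0,0,8,0,0,0,0,0,0,8,0]}}

```text
clock: 12.15
position: [0.494, -0.1488, 0.0401]
ee_rot: [-0.0, 0.065, 0.998, 0.0]
contact_force: [0.5, 0.2, -0.2]
width: -0.0004
gripper_force: 0.0
```

```bash
python3 -c "
from h import *
print(edge())"
```

```text
[209, 209, 209, 209, 209, 209, 208]
```

Force is zero and the plate has stayed down. I'll move well clear and do a last check.

>>> {"op": "jog_arm", "data": {"deltas": [0,0,0,0,0,15,0,0,0,0,0,0,40,0,0,0,0,0,0,80,0,0,0,0,0,0,120,0,0,0,0,0,0,160,0,0,0,0,-20,10,190,0,0,0,0,-60,20,200,0,0,0,0,-100,30,200,0,0,0,0,-140,40,200,0,0,0,0,-170,50,200,0,0,0,0,-170,50,200,0,0,0,0,-170,50,200,0]}}

```text
clock: 13.4
position: [0.3243, -0.0989, 0.2404]
ee_rot: [0.001, 0.065, 0.998, -0.0]
contact_force: [1.1, 0.3, 0.3]
width: 0.0002
gripper_force: 0.0
```

```bash
python3 - <<'E'
from h import *
from rig import manip
print(edge())
v=imaging.get_image("top"); s=imaging.get_image("scene")
o=np.vstack([cv2.resize(v[145:275,235:430],(585,333),interpolation=2),cv2.resize(s[160:240,220:395],(585,267),interpolation=2)]); cv2.imwrite("pics/fin.png",o)
st=manip.get_state(); print(st["clock"],st["position"],st["contact_force"])
E
```

```text
[209, 209, 209, 209, 209, 209, 208]
13.55 [ 0.32545004 -0.09938099  0.24013985] [ 0.16990643 -0.05984087  0.22385123]
```

View pics/fin.png

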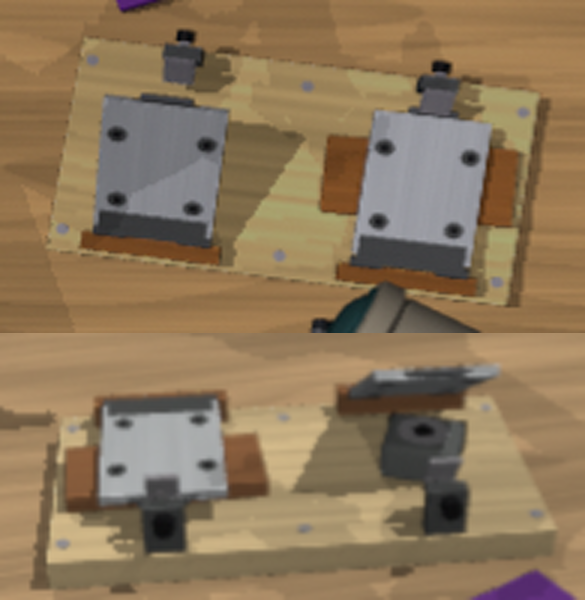

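The picture shows the right template level under its catch at crop (163,485), with the board and tape unmoved and the left template still up. I'm handing it in.

```bash
python3 -c "
from rig import manip; print(manip.sign_off())"
```

```text
the job is handed in; nothing more can be done
None
```

The right bay's template, over the wooden board, is level and held by its catch; it took two pushes because the first stopped short, and the left template is still up with the board, tape and jig where they were in the last pictures.

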